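Balance the electromagnet beam on its narrow prop

TASK

Lay the aluminium beam right way up across the top of the narrow steel prop, in line with the baseboard and with its nail-bundle end on the coil's side, so that it balances level on the prop by itself, touching neither the coil nor the rest post. A hidden weight inside shifts its balance point, so find it by feel or trial. Leave the other things on the worktop where they are.

Things in the scene. Friction and masses are not known exactly. Their poses are not given: they have to be found in the camera images.
- beam: Closed aluminium tube 260 long, 20 wide, 30 high (mm), black cap on one end, steel nails in a bolt on the other; 0.3-0.45 kg. Origin: mid-length, on the underside; x to the nail end, z up. Starts flat, right way up. A hidden weight wedged inside puts its balance point anywhere within 40 mm either side of mid-length, new each time, fixed during the work: feel the moment when lifted, or try.
- nail_end (a point): Tip of the nail bundle (16 mm thick, sticking 41 mm straight out of the tube's end), 171 mm along the beam's x from its origin, 15 mm above its underside.
- base: Varnished pine baseboard fixed to the worktop, 260 x 90 x 15 mm. Origin: centre of its underside; x along its length towards the coil, z up. It carries, in a line along its x: a coil, a narrow prop in the middle and a rest post.
- prop_top (a point): Centre of the prop's flat top, 80 mm above the worktop, at the middle of the baseboard; axes as the baseboard's.
- prop: The prop: an upright plain steel bar whose flat top is only 12 mm along the baseboard and 16 mm across it, fixed to the middle of the baseboard. The beam balances on it only if the beam's balance point is over those 12 mm. Origin at the baseboard's origin.
- coil: Copper coil on an upright red spool, 54 mm across, fixed on the baseboard 95 mm from the prop along the baseboard's +x; its top is 68 mm above the worktop, 12 mm lower than the prop, so a beam that tips this way comes to rest on it, 6 to 7 degrees out of level. Origin on the baseboard's underside, on the coil's axis.
- post: Round pine rest post with a rubber top, 22 mm across, fixed on the baseboard 95 mm from the prop along -x, top 68 mm above the worktop: it stops a beam that tips the other way at 6 to 7 degrees. Origin on the baseboard's underside, on the post's axis.
- ring_magnet: Bystander: white ceramic ring magnet lying flat, 60 mm across, 12 mm high. Origin: centre of underside.
- alnico: Bystander: alnico cylinder magnet standing upright, 18 mm across, 35 mm high. Origin: centre of underside.
- switch: Bystander: black toggle switch on a pine base 90 x 60 mm, 56 mm high in all. Origin: centre of underside.
- spare_coil: Bystander: loose copper coil on a red spool, 48 mm across, 45 mm high. Origin: centre of underside.
- lead_block: Bystander: dark metal block 50 x 35 x 20 mm. Origin: centre of underside.
- compass: Bystander: brass compass, 44 mm across, 11 mm high. Origin: centre of underside.
- spare_bolt: Bystander: loose steel bolt with nut, lying, 62 mm long, 16 mm thick. Origin: middle of its underside.

How it is judged:
At the end, for the whole second after the job is handed in: Beam at rest on the prop (over 1.5 N), upright and level within 0.05 rad, underside 77-84 mm up, free of coil and post (under 0.1 N each), nail tip on the coil's side over 80 mm from the prop and within 30 mm of the board's centre line; below 0.02 m/s and 0.1 rad/s (angle between beam's own z axis and vertical below 0.05 rad and z of beam in the frame of base between 0.077 and 0.084 m and x of nail_end in the frame of base above 0.08 m and y of nail_end in the frame of base between -0.03 and 0.03 m and contact force between beam and prop above 1.5 N and contact force between beam and coil below 0.1 N and contact force between beam and post below 0.1 N and linear speed of beam below 0.02 m/s and angular speed of beam below 0.1 rad/s); the robot touches nothing.
It fails at once if a bystander is moved by more than 30 mm (distance of any of ring_magnet, alnico, switch, spare_coil, lead_block, compass, spare_bolt from where it was at the start of the episode above 0.03 m).
It also fails if it takes over 58 s, if anything falls off the work surface, if the arm or the gripper's body presses on something with over 40 N, if the wrist force passes 120 N, or if a joint passes its speed limit or range.

ROBOT

A 7-joint arm with a two-finger parallel gripper is mounted at the origin on the work surface. World frame = base frame: x ahead of the robot, y to its left, z up, the work surface at z = 0. Lengths are in m, angles in rad, forces in N, time in s.
With the tool pointing down it reaches from about 0.35 to 0.775 m from the base axis. Payload 3.1 kg.
Tool frame: the origin (TCP) lies midway between the tips of the shut fingers; the grasp point (between the pads) lies bot.grip_depth behind it (bot.grip_depth is the distance from the TCP to the grasp point, in m); x points along the fingers, z is the direction in which the jaws open and shut, and the axes are right-handed (so a half turn about x gives the same grasp; the last joint's range is limited). The gripper opens to 85 mm and grips with 20 to 120 N. Pads are 22 mm wide; open, the fingers measure 114 mm over their backs; the gripper's body (76 mm by 85 mm) begins 54 mm behind the grasp point. The pads swing forward as they close: fully open they stand 13 mm farther back than shut.
Start: joints at [-0.042, 0.311, 0.014, 1.512, -0.004, 1.319, -0.027], TCP at [0.55, 0, 0.231] pointing down, gripper open.
Joint ranges: [-2.7, 2.7], [-0.3, 1.91], [-1.27, 1.3], [0.12, 2.57], [-1.44, 4.58], [0.2, 2.03], [-3.05, 3.05]. Speed limits (rad/s): [2.79, 2.79, 3.14, 3.14, 3.14, 3.14, 3.14].

INTERFACE

Orientations are given as a unit quaternion [w, x, y, z].
In Python, from station import bot gives the robot as it stands. The module is installed in compiled form; this text tells all that it offers.
- The arm moves only by the shell command python3 -m jog 'ROWS'. ROWS is JSON, a list of rows, each a list of 5 numbers: the shift along the tool's x, y, z in mm, then the turn about the tool's x in degrees, then the opening, from 0 (shut) to 1 (fully open). A call has 1 to 10 rows; each row is the pose to reach, as a shift and turn from the pose commanded when the call began, along the tool's axes at that moment; what a row does not reach only later rows make up. A row lasts 1/12 s, in which the tool goes at most 41.7 mm and 7.16 degrees, less where a joint would pass 70% of its speed; a pose out of reach is approached as far as the arm can. A call with a gripper value outside its range is refused whole. The fingers move at their own pace and stop on an object; the grip force is fixed at half the most. Time passes only in rows, so rows that repeat a pose let the fingers close. It gives the time, the measured TCP pose, the force and the opening at its end, in the units of the state.
- bot.get_state(): the state, without advancing time (a new reading comes with each control period).
- bot.grab_frame(name): name is "scene" or "side" or "wrist"; returns the picture (400x640x3 uint8, red, green, blue); there is no depth.
- bot.camera_params(name): a dict with "mtx" (3x3 intrinsics, pixels), "origin" and "attitude" of the camera in the world. Camera axes: x right, y down, z forward; pixel columns grow to the right and rows downward; lengths in m; the calibration is good to about 2 mm. The wrist camera is an equidistant fisheye: a pixel r from the principal point sees the ray r / f radians off the axis. A picture is of the moment at which its call begins: read the wrist's pose just before it. camera_params takes no time and is no camera call; for the wrist camera it gives the pose at the moment of the call.
- bot.hand_in(): hands the job in, once; it reports no verdict.
The state is a dict: "clock": time; "joints": joint angles; "dq": joint speeds; "joint_torque": joint torques, N m; "eef_pos": TCP position; "eef_rot": TCP orientation; "contact_force": force on the tool from outside, world axes, zero at the start; "wrist_torque": the same for the moment, N m; "gripper_width": opening from 0.0 (shut) to 1.0 (fully open).
Only numpy, scipy, OpenCV 4.12 (cv2) and the standard library are available. Lean on these libraries where they do the work, as an engineer would, in place of code of your own. Each camera call takes 0.05 s, during which the arm holds its last target.

## Working session

There is one attempt and no reset: what is moved stays moved. The work goes in short steps, Python scripts to look and compute and a shell command to move; the robot and the scene stay as the last step left them, time stands still between calls to the robot, and variables do not carry over. Pictures are saved under pics/ and viewed, and the job is handed in when it is done.

```bash
mkdir -p pics; python3 - <<'E'
from station import bot
import cv2
print(bot.get_state(), bot.grip_depth)
for n in ("scene","side","wrist"):
    p=bot.camera_params(n); print(n,p)
    cv2.imwrite(f"pics/{n}0.png",bot.grab_frame(n)[:,:,::-1])
E
```

```text
{'clock': 0.0, 'joints': array([-0.04169026,  0.31174409,  0.01401706,  1.51307935, -0.00443966,
        1.31919272, -0.02721764]), 'dq': array([-0.00150965, -0.00066499, -0.00035894,  0.00163125,  0.00095185,
        0.00048756,  0.00035504]), 'joint_torque': array([-8.45983850e-04, -3.79911804e+01,  1.45537080e-01, -2.30588043e+01,
        1.22032766e-02,  1.37352623e-02,  4.05736500e-06]), 'eef_pos': array([5.49261694e-01, 6.90004568e-06, 2.30202015e-01]), 'eef_rot': array([ 7.06260756e-01, -2.92051568e-05,  7.07951794e-01, -1.82284676e-05]), 'contact_force': array([-0.11024901, -0.5161211 ,  0.74857531]), 'wrist_torque': array([ 0.0058237 ,  0.00462954, -0.00311436]), 'gripper_width': 0.9970055703979732} 0.0187
scene {'mtx': array([[380.62056888,   0.        , 318.60527664],
       [  0.        , 380.62056888, 202.91357822],
       [  0.        ,   0.        ,   1.        ]]), 'origin': array([ 1.04464957, -0.18691841,  0.98269767]), 'attitude': array([-0.21814397,  0.80215378,  0.53732527, -0.14228166])}
side {'mtx': array([[417.01692886,   0.        , 319.65961705],
       [  0.        , 417.01692886, 199.05946212],
       [  0.        ,   0.        ,   1.        ]]), 'origin': array([0.48491259, 0.91978488, 0.67156056]), 'attitude': array([ 0.02710937, -0.03117671,  0.88201841, -0.46940028])}
wrist {'mtx': array([[309.70691629,   0.        , 321.84915128],
       [  0.        , 309.70691629, 203.36620108],
       [  0.        ,   0.        ,   1.        ]]), 'origin': array([0.5488252 , 0.08286535, 0.37319974]), 'attitude': array([ 1.64918733e-01,  9.86307026e-01, -6.00697607e-05, -5.09207767e-04])}
```

View pics/scene0.png

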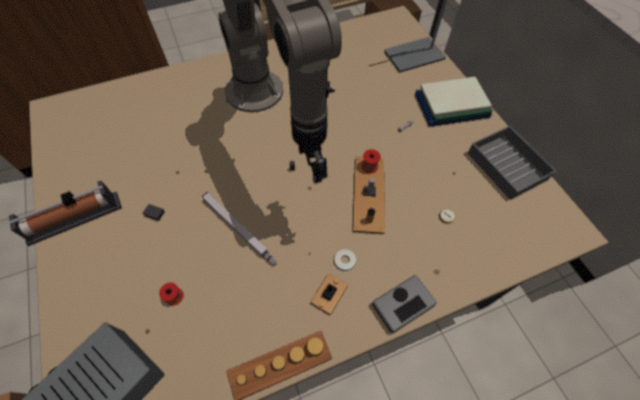

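View pics/side0.png

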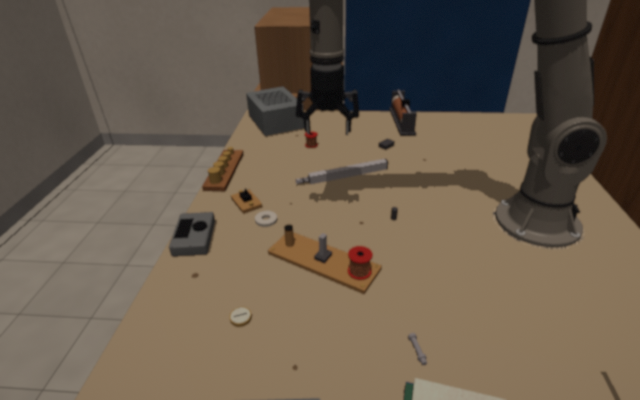

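View pics/wrist0.png

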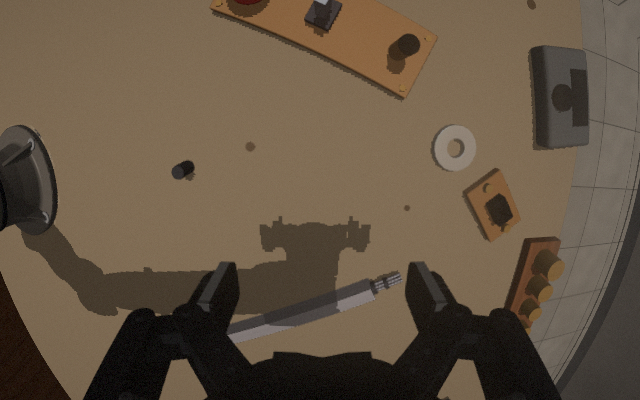

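```bash
cat > h.py <<'E'
import numpy as np, cv2
from scipy.spatial.transform import Rotation as R
from station import bot
def Rm(q): return R.from_quat([q[1],q[2],q[3],q[0]]).as_matrix()
def ray(p,uv):
    K=p['mtx'];d=np.array([(uv[0]-K[0,2])/K[0,0],(uv[1]-K[1,2])/K[1,1],1.])
    return Rm(p['attitude'])@d
def rayw(p,uv):
    K=p['mtx'];a=np.array([uv[0]-K[0,2],uv[1]-K[1,2]])/K[0,0];r=np.hypot(*a)
    return Rm(p['attitude'])@np.array([*(a/r*np.sin(r)),np.cos(r)])
def atz(p,uv,z,w=False):
    d=(rayw if w else ray)(p,uv);o=p['origin'];return o+d*(z-o[2])/d[2]
def proj(p,X):
    c=Rm(p['attitude']).T@(np.asarray(X)-p['origin']);return p['mtx'][:2,:2]@(c[:2]/c[2])+p['mtx'][:2,2]
def projw(p,X):
    c=Rm(p['attitude']).T@(np.asarray(X)-p['origin']);t=np.arctan2(np.hypot(c[0],c[1]),c[2])
    return p['mtx'][0,0]*t*c[:2]/np.hypot(c[0],c[1])+p['mtx'][:2,2]
def crop(im,x0,y0,w,h,s,fn):
    c=cv2.resize(im[y0:y0+h,x0:x0+w],None,fx=s,fy=s,interpolation=cv2.INTER_CUBIC)
    for k in range(0,w,10):
        if (x0+k)%10==0: cv2.putText(c,str(x0+k),(k*s,8),0,.3,(255,255,255)) if (x0+k)%20==0 else 0
    cv2.imwrite(fn,c)
E
python3 - <<'E'
import cv2
from h import crop
s=cv2.imread('pics/scene0.png');d=cv2.imread('pics/side0.png')
a=cv2.resize(s[180:280,190:290],None,fx=4,fy=4,interpolation=2)
b=cv2.resize(s[140:240,330:430],None,fx=4,fy=4,interpolation=2)
cv2.imwrite('pics/a.png',cv2.hconcat([a,b]))
a=cv2.resize(d[145:195,290:400],None,fx=6,fy=6,interpolation=2)
cv2.imwrite('pics/b.png',a)
b=cv2.resize(d[215:295,260:390],None,fx=6,fy=6,interpolation=2)
cv2.imwrite('pics/c.png',b)
E
```

```text
(no output)
```

View pics/a.png

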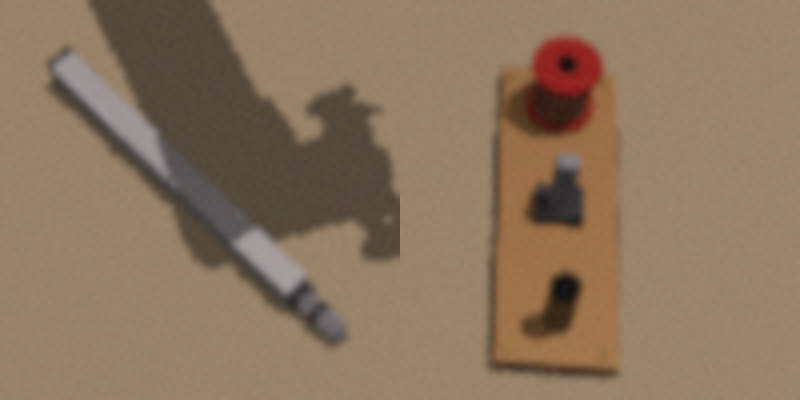

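View pics/b.png

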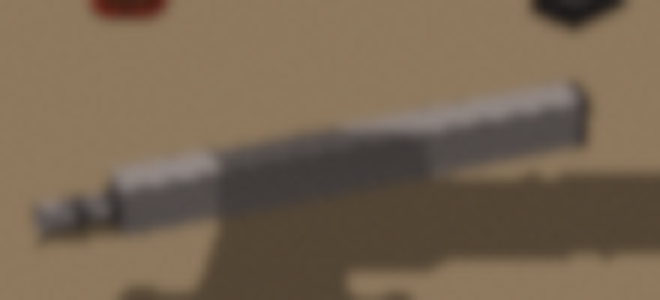

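View pics/c.png

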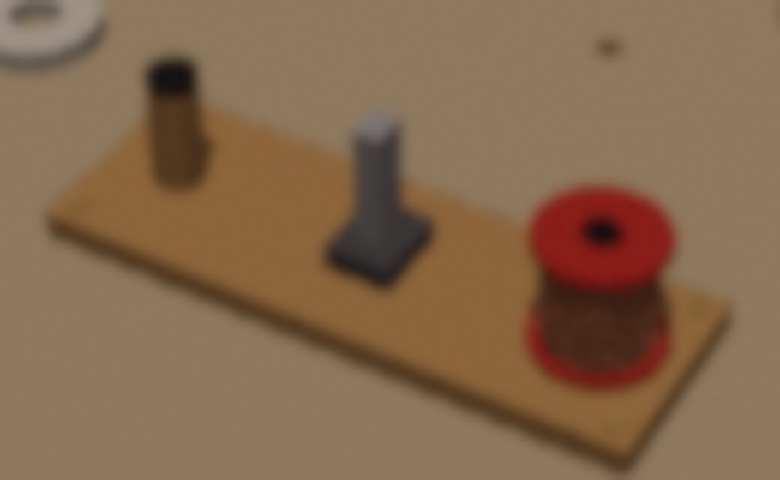

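```bash
python3 - <<'E'
from h import *
from scipy.optimize import least_squares
S=bot.camera_params('scene');D=bot.camera_params('side')
f=lambda X,Y,s,ox,oy:np.array([(X+.5)/s-.5+ox,(Y+.5)/s-.5+oy])
a=lambda X,Y:f(X,Y,4,190,180); b=lambda X,Y:f(X-400,Y,4,330,140)
sb=lambda X,Y:f(X,Y,6,290,145); sc=lambda X,Y:f(X,Y,6,260,215)
def fit(obs,x0):
    def res(v,full=False):
        M=np.array([[np.cos(v[2]),-np.sin(v[2])],[np.sin(v[2]),np.cos(v[2])]]);r=[]
        for c,L,uv in obs:
            X=np.r_[M@L[:2]+v[:2],L[2]];r.append(proj(c,X)-uv)
        return np.ravel(r)
    s=least_squares(res,x0);print(s.x,np.degrees(s.x[2]),np.round(s.fun.reshape(-1,2),2).tolist());return s.x
print('base')
fit([(S,np.array([.095,0,.068]),b(567,64)),(S,np.array([0,0,.08]),b(569,160)),(S,np.array([-.095,0,.068]),b(565,287)),
 (D,np.array([.095,0,.068]),sc(602,236)),(D,np.array([0,0,.08]),sc(378,124)),(D,np.array([-.095,0,.068]),sc(173,77))],[.5,.2,3])
print('beam')
fit([(S,np.array([-.13,0,.03]),a(62,58)),(S,np.array([.13,0,.03]),a(296,288)),(S,np.array([.171,0,.015]),a(338,330)),
 (D,np.array([-.13,0,.03]),sb(578,90)),(D,np.array([.13,0,.03]),sb(116,180)),(D,np.array([.171,0,.015]),sb(45,218))],[.5,-.1,0])
P=bot.camera_params('wrist')
E
```

```text
base
[0.54842252 0.1889017  2.67262242] 153.1299848595421 [[0.35, 0.0], [0.16, 0.09], [0.38, -0.52], [0.22, -0.41], [-0.05, 0.04], [-0.13, -0.87]]
beam
[ 0.49776148 -0.2155614   0.41119289] 23.559617084228993 [[-0.75, -0.54], [0.17, -0.75], [0.53, 0.79], [0.6, -0.11], [0.01, -0.43], [-0.9, -0.03]]
```

```bash
python3 -m jog '[[10,-22,-5,6,1],[20,-44,-10,13,1],[35,-66,-16,20,1],[50,-90,-22,27,1],[65,-115,-28,34,1],[75,-140,-34,41,1],[85,-165,-40,48,1],[95,-190,-46,55,1],[100,-208,-50,61,1],[100,-215,-52,66.4,1]]'; python3 - <<'E'
from h import *
for i in range(1):
  P=bot.camera_params('wrist');cv2.imwrite('pics/w1.png',bot.grab_frame('wrist')[:,:,::-1])
s=bot.get_state();print(s['eef_pos'],Rm(s['eef_rot']),s['contact_force'],s['wrist_torque'],s['joints'])
c,sn=np.cos(.4112),np.sin(.4112)
for L in [(-.13,0,.03),(0,0,.03),(.13,0,.03),(.171,0,.015)]:
  print(projw(P,[.4978+c*L[0],-.2156+sn*L[0],L[2]]))
E
```

```text
clock: 0.98
eef_pos: [0.4951, -0.2189, 0.1296]
eef_rot: [0.589, 0.389, 0.591, -0.392]
contact_force: [-0.2, -0.4, 1.2]
gripper_width: 0.999
[ 0.49538305 -0.21942866  0.13021493] [[-3.20234093e-03  9.21788197e-01  3.87680623e-01]
 [-2.24593837e-03  3.87675003e-01 -9.21793387e-01]
 [-9.99992350e-01 -3.82260348e-03  8.28811953e-04]] [-0.97960691 -1.78882221 -0.41259436] [-0.0794082   0.06645825  0.00579986] [ 0.1457538   0.38100276  0.31177415  1.69290703 -0.12520249  1.08963018
 -0.67782547]
[320.49771671 320.7251812 ]
[318.57086346 198.05798312]
[316.5483537   36.12875749]
[316.37634352  -6.06380746]
```

View pics/w1.png

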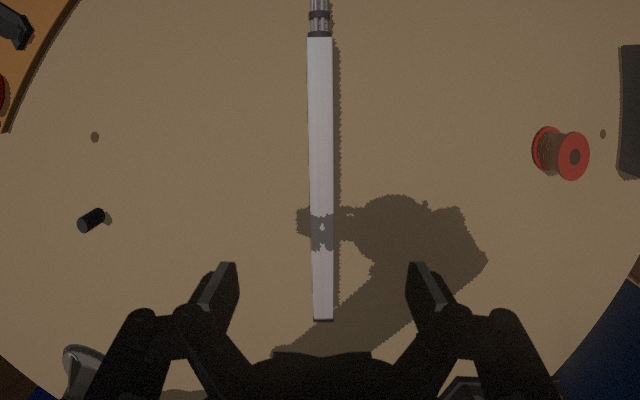

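```bash
python3 -m jog '[[15,0,0,0,1],[45,0,0,0,1],[80,0,0,0,1],[110,0,0,0,1],[123,0,0,0,1],[126,0,0,0,1],[126,0,0,0,1],[126,0,0,0,1]]';python3 -c "
from h import *
s=bot.get_state();print(s['eef_pos'],s['contact_force'],s['wrist_torque'])"
python3 -m jog '[[0,0,0,0,0],[0,0,0,0,0],[0,0,0,0,0],[0,0,0,0,0],[0,0,0,0,0],[0,0,0,0,0],[0,0,0,0,0],[0,0,0,0,0]]';python3 -c "
from h import *
s=bot.get_state();print(s['eef_pos'],s['contact_force'],s['wrist_torque'],s['gripper_width'])"
```

```text
clock: 1.7
eef_pos: [0.4992, -0.215, 0.0062]
eef_rot: [0.593, 0.387, 0.591, -0.387]
contact_force: [-0.5, 0.2, 0.6]
gripper_width: 1.002
[ 0.49916432 -0.21495863  0.00624546] [-0.52500372  0.15331497  0.6121793 ] [-0.04986172 -0.04975667  0.03369883]
clock: 2.37
eef_pos: [0.4987, -0.2156, 0.006]
eef_rot: [0.592, 0.387, 0.591, -0.387]
contact_force: [-0.4, -0.9, 4.1]
gripper_width: 0.221
[ 0.49870917 -0.21559873  0.00602356] [-0.3876635  -0.90693154  4.10474606] [-0.16567133  0.06320221 -0.02365717] 0.22122701605039743
```

```bash
python3 -m jog '[[-5,0,0,0,0],[-15,0,0,0,0],[-40,0,0,0,0],[-70,0,0,0,0],[-100,0,0,0,0],[-120,0,0,0,0],[-128,0,0,0,0],[-130,0,0,0,0],[-130,0,0,0,0],[-130,0,0,0,0]]' | tail -3
python3 -m jog '[[0,0,0,0,0],[0,0,0,0,0],[0,0,0,0,0],[0,0,0,0,0],[0,0,0,0,0],[0,0,0,0,0]]' | tail -3
python3 - <<'E'
from h import *
cv2.imwrite('pics/w2.png',bot.grab_frame('wrist')[:,:,::-1])
F=[];T=[]
for i in range(14):
  s=bot.get_state();F.append(s['contact_force']);T.append(s['wrist_torque']);bot.grab_frame('side') 
F=np.array(F);T=np.array(T);Rw=Rm(s['eef_rot'])
print(F.mean(0),F.std(0),T.mean(0),T.std(0),(T@Rw).mean(0),(F@Rw).mean(0),s['eef_pos'],s['clock'],s['gripper_width'])
cv2.imwrite('pics/s2.png',bot.grab_frame('side')[100:260,230:430,::-1].repeat(3,0).repeat(3,1))
E
```

```text
eef_rot: [0.59, 0.387, 0.593, -0.387]
contact_force: [0.1, 0.4, -4.8]
gripper_width: 0.219
eef_rot: [0.592, 0.387, 0.592, -0.387]
contact_force: [0.4, 0.4, -3.3]
gripper_width: 0.222
[-0.20946069  0.06663419 -3.56348931] [0.60998382 0.5911071  0.33693934] [-0.02785686  0.06869229  0.00470099] [0.02866503 0.02907585 0.02870899] [-0.00470331  0.0019812  -0.07409918] [ 3.56347186 -0.16552337 -0.14505275] [ 0.49804485 -0.21495182  0.13531442] 4.4 0.22322075304296857
```

View pics/w2.png

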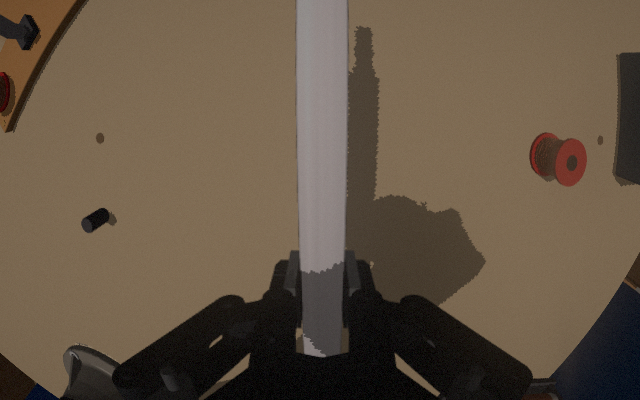

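View pics/s2.png

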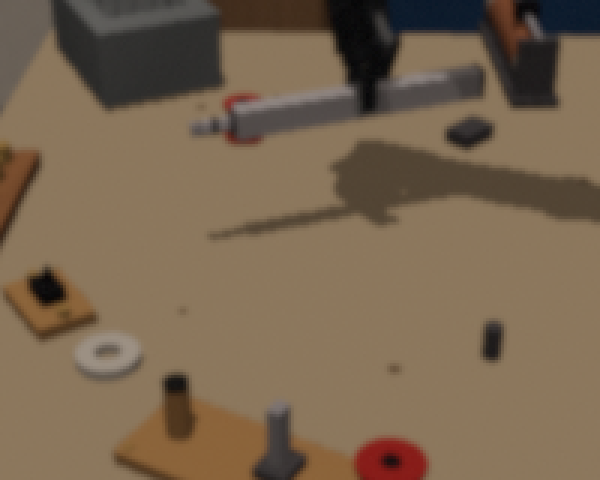

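```bash
python3 -m jog '[[0,3,-5,-2,0],[0,9,-14,-5,0],[0,18,-28,-10,0],[0,28,-43,-16,0],[0,39,-60,-22,0],[0,50,-77,-28,0],[0,61,-94,-34,0],[0,72,-110,-40,0],[0,82,-126,-46,0],[0,92,-140,-52,0]]'
cat > plan.py <<'E'
from h import *
import sys
def plan(d,z=None,prop=(.5484,.1889),yaw=153.13,offy=0):
    s=bot.get_state();M=Rm(s['eef_rot']);u=np.array([np.cos(np.radians(yaw)),np.sin(np.radians(yaw))])
    t=np.array([*(np.array(prop)-d*u),z if z else s['eef_pos'][2]])
    dl=M.T@(t-s['eef_pos'])*1000;y=np.degrees(np.arctan2(M[1,1],M[0,1]))
    print('pos',s['eef_pos'],'shift',dl.round(1),'turn',-(yaw-y)%-360,'w',s['gripper_width'],'clk',s['clock'])
E
python3 -c "
from plan import *
plan(.0208)"
```

```text
clock: 5.33
eef_pos: [0.5262, -0.0478, 0.1354]
eef_rot: [0.702, 0.086, 0.702, -0.086]
contact_force: [0.4, 0.3, -3.9]
gripper_width: 0.217
pos [ 0.52621391 -0.04778603  0.13538736] shift [ 2.000e-01  2.304e+02 -1.520e+01] turn -77.07646007127005 w 0.21687032609166285 clk 5.3333
```

```bash
python3 -m jog '[[0,20,-1,-6,0],[0,40,-2,-12,0],[0,60,-4,-18,0],[0,80,-5,-24,0],[0,100,-6,-30,0],[0,120,-8,-36,0],[0,138,-9,-42,0],[0,154,-10,-47,0],[0,166,-11,-51,0],[0,174,-11,-54,0]]'|head -3
python3 -c "
from plan import *
plan(.0208)"
```

```text
clock: 6.17
eef_pos: [0.5586, 0.1243, 0.1353]
eef_rot: [0.665, -0.241, 0.664, 0.243]
pos [0.55860958 0.12432032 0.13534036] shift [ 0.1 36.9 41.9] turn -23.10948632023343 w 0.22231733589445585 clk 6.1667
```

```bash
python3 -m jog '[[0,7,8,-4,0],[0,15,17,-9,0],[0,23,26,-14,0],[0,30,34,-18,0],[0,35,40,-21,0],[0,37,42,-23,0],[0,37,42,-23,0],[0,37,42,-23,0],[0,37,42,-23,0],[0,37,42,-23,0]]'|head -3
python3 - <<'E'
from plan import *
F=[];T=[]
for i in range(4):
  bot.grab_frame('side')
cv2.imwrite('pics/w3.png',bot.grab_frame('wrist')[:,:,::-1])
for i in range(20):
  s=bot.get_state();Rw=Rm(s['eef_rot']);F.append(s['contact_force']@Rw);T.append(s['wrist_torque']@Rw)
  im=bot.grab_frame('side' if i%2 else 'scene')
  cv2.imwrite(f"pics/{'side' if i%2 else 'scene'}3.png",im[:,:,::-1])
F=np.array(F);T=np.array(T)
print(F.mean(0),F.std(0),T.mean(0),T.std(0)/20**.5,'d',-T.mean(0)[2]/F.mean(0)[0])
plan(.0208)
a=cv2.imread('pics/side3.png')[170:290,250:410];b=cv2.imread('pics/scene3.png')[130:250,320:420]
cv2.imwrite('pics/a3.png',cv2.hconcat([cv2.resize(a,None,fx=3,fy=3,interpolation=2),cv2.resize(b,None,fx=3,fy=3,interpolation=2)]))
E
```

```text
clock: 7.0
eef_pos: [0.5677, 0.1759, 0.1353]
eef_rot: [0.604, -0.367, 0.605, 0.367]
[ 3.76155353e+00 -1.16828217e-01 -2.31366736e-03] [0.5155484  0.47983279 0.3999126 ] [ 0.00143494 -0.00517612 -0.05920328] [0.00485574 0.00781306 0.00462694] d 0.015739049992615814
pos [0.56764087 0.17671363 0.13530297] shift [-0.   1.9  2.2] turn -0.5270070222268828 w 0.2230526842498868 clk 8.25
```

View pics/a3.png

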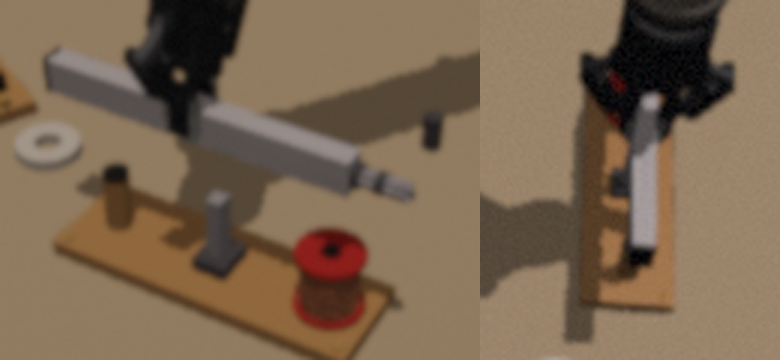

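View pics/w3.png

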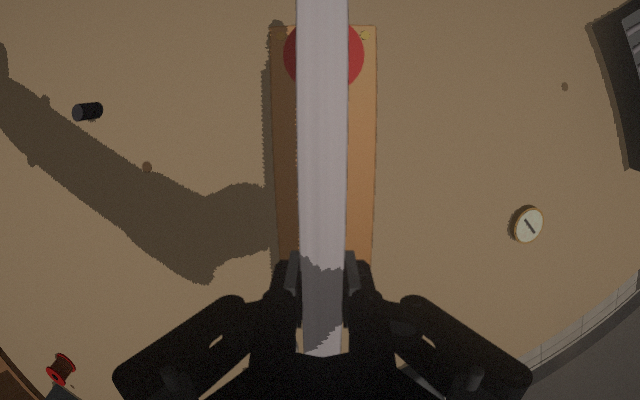

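```bash
python3 - <<'E'
from plan import *
P=bot.camera_params('wrist')
u=np.array([-.892,.452])
for h in (53,):
  c=atz(P,(323.5,h),.068,True);print('coil',c,'prop',c[:2]-.095*u)
print(projw(P,[.5484-.892*.095,.1889+.452*.095,.068]))
print([projw(P,[.5484-.892*(.095+a),.1889+.452*(.095+a),.068]) for a in(.027,-.027)],projw(P,[.5484-.892*.13,.1889+.452*.13,.015]))
E
python3 -m jog '[[3,1,0.2,-0.2,0],[10,3,0.6,-0.4,0],[20,5,1,-0.5,0],[30,5,1,-0.5,0],[38,5,1,-0.5,0],[42,5,1,-0.5,0],[43,5,1,-0.5,0],[43,5,1,-0.5,0],[43,5,1,-0.5,0]]'
python3 - <<'E'
from plan import *
F=[];T=[]
for i in range(6):
  im=bot.grab_frame('side')
  s=bot.get_state();Rw=Rm(s['eef_rot']);F.append(s['contact_force']@Rw);T.append(s['wrist_torque']@Rw)
print(np.mean(F,0),np.mean(T,0));plan(.0177)
cv2.imwrite('pics/s4.png',cv2.resize(im[170:290,250:410,::-1],None,fx=5,fy=5,interpolation=2))
E
```

```text
coil [0.46413255 0.23028594 0.068     ] prop [0.54887255 0.18734594]
[325.26034842  51.37243735]
[array([324.85880653,  13.53641809]), array([325.62526264,  90.74017298])] [324.16635049  21.51696347]
clock: 9.0
eef_pos: [0.5641, 0.18, 0.0926]
eef_rot: [0.603, -0.37, 0.602, 0.37]
contact_force: [0.2, 0.1, -3.6]
gripper_width: 0.221
[ 3.53388455  0.17827558 -0.07359308] [-0.00136226  0.00694197 -0.06152112]
pos [0.56393934 0.17994508 0.09270275] shift [0.  0.2 1. ] turn -0.03227185381345521 w 0.22658707472513812 clk 9.3
```

View pics/s4.png

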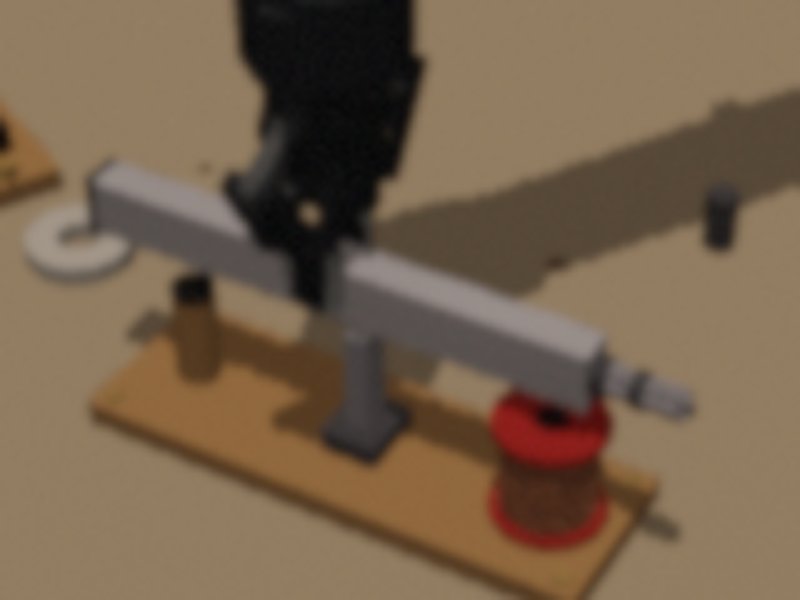

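```bash
python3 -m jog '[[1,0,0.2,0,0],[2,0,0.5,0,0],[3,0,0.5,0,0],[4,0,0.5,0,0],[4,0,0.5,0,0],[4,0,0.5,0,0]]'
for k in 1; do :; done
python3 -m jog '[[1,0,0,0,0],[1,0,0,0,0],[1,0,0,0,0]]'
python3 -m jog '[[1,0,0,0,0],[1,0,0,0,0],[1,0,0,0,0]]'
python3 -c "
from plan import *
s=bot.get_state();Rw=Rm(s['eef_rot']);print(s['contact_force']@Rw,s['wrist_torque']@Rw)"
```

```text
clock: 9.8
eef_pos: [0.5638, 0.1803, 0.0881]
eef_rot: [0.602, -0.37, 0.603, 0.37]
contact_force: [0.5, -0.4, -3.7]
gripper_width: 0.223
clock: 10.05
eef_pos: [0.5639, 0.1803, 0.0872]
eef_rot: [0.603, -0.37, 0.603, 0.37]
contact_force: [-0.0, -0.4, -3.4]
gripper_width: 0.224
clock: 10.3
eef_pos: [0.5639, 0.1803, 0.0862]
eef_rot: [0.603, -0.37, 0.603, 0.37]
contact_force: [0.6, 0.5, -3.1]
gripper_width: 0.222
[ 3.10568054 -0.32506284  0.73660793] [ 0.01312838 -0.03889926 -0.06238828]
```

```bash
python3 -m jog '[[0.7,0,0,0,0],[0.7,0,0,0,0],[0.7,0,0,0,0]]'|grep -E "pos|force"
python3 -m jog '[[0.7,0,0,0,0],[0.7,0,0,0,0],[0.7,0,0,0,0]]'|grep -E "pos|force"
python3 -c "
from plan import *
s=bot.get_state();Rw=Rm(s['eef_rot']);print(s['contact_force']@Rw,s['wrist_torque']@Rw)"
```

```text
eef_pos: [0.564, 0.1803, 0.0861]
contact_force: [-1.4, -0.7, -0.2]
eef_pos: [0.564, 0.1804, 0.086]
contact_force: [-2.3, 0.1, 5.7]
[-5.74777109  2.07445193 -0.97359286] [-0.09573156  0.62101475  0.51284001]
```

```bash
python3 -m jog '[[-0.7,0,0,0,0],[-0.7,0,0,0,0],[-0.7,0,0,0,0],[-0.7,0,0,0,0]]'|grep -E "pos|force"
python3 -m jog '[[0,0,0,0,0.3],[0,0,0,0,0.35],[0,0,0,0,0.4],[0,0,0,0,0.4],[0,0,0,0,0.4]]'
python3 - <<'E'
from plan import *
cv2.imwrite('pics/w5.png',bot.grab_frame('wrist')[:,:,::-1])
im=bot.grab_frame('side')
cv2.imwrite('pics/s5.png',cv2.resize(im[170:290,250:410,::-1],None,fx=5,fy=5,interpolation=2))
E
```

```text
eef_pos: [0.564, 0.1803, 0.086]
contact_force: [-2.6, -1.3, 5.3]
clock: 11.55
eef_pos: [0.564, 0.1804, 0.0854]
eef_rot: [0.603, -0.37, 0.602, 0.37]
contact_force: [0.5, -0.6, -0.0]
gripper_width: 0.404
```

View pics/s5.png

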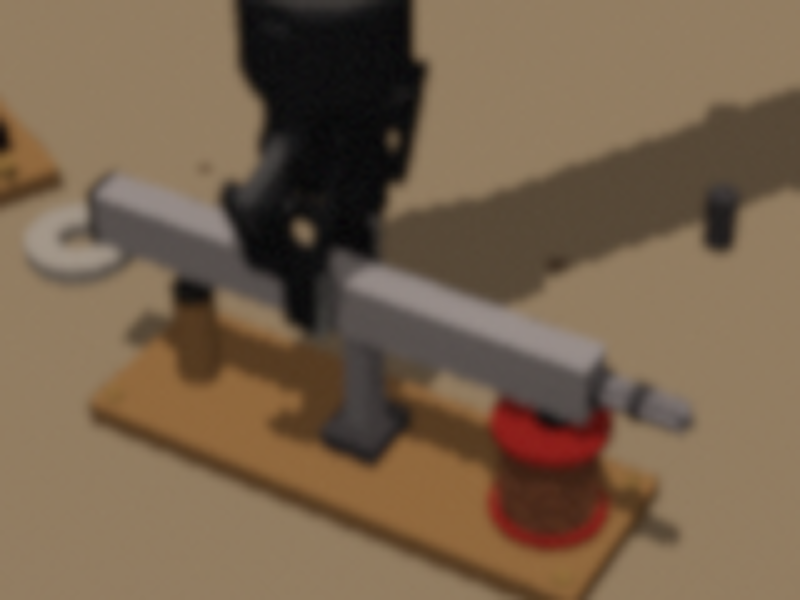

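View pics/w5.png

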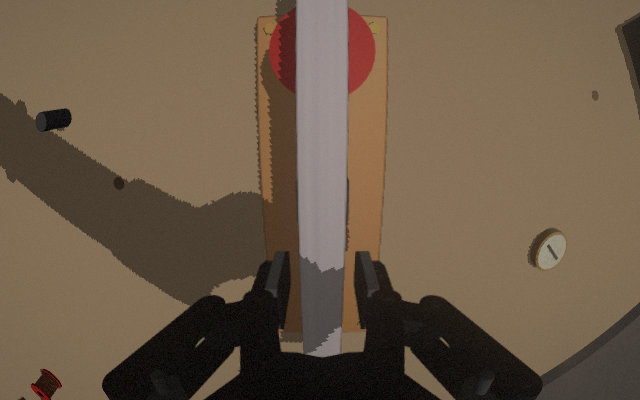

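```bash
python3 -m jog '[[0,0,0,0,0.6],[0,0,0,0,0.8],[-2,0,0,0,0.8],[-8,0,0,0,0.8],[-20,0,0,0,0.8],[-40,0,0,0,0.8],[-65,0,0,0,0.8],[-90,0,0,0,0.8],[-110,0,0,0,0.8],[-120,0,0,0,0.8]]'
python3 - <<'E'
from plan import *
W=bot.camera_params('wrist');cv2.imwrite('pics/w6.png',bot.grab_frame('wrist')[:,:,::-1])
im=bot.grab_frame('side')
cv2.imwrite('pics/s6.png',cv2.resize(im[170:290,250:410,::-1],None,fx=5,fy=5,interpolation=2))
# predictions for level beam
D=bot.camera_params('side');u=np.array([-.892,.452])
s0=np.array([.5484,.1889])
for o in(.013,.0177,.022):
  org=s0-o*u
  for L,z in((.171,.095),(.13,.11),(-.13,.11)):
    p=proj(D,[*(org+L*u),z]);print(o,L,((p-[250,170])*5+2).round(0),projw(W,[*(org+L*u),z]).round(0))
E
```

```text
clock: 12.48
eef_pos: [0.5657, 0.1812, 0.2104]
eef_rot: [0.605, -0.371, 0.6, 0.369]
contact_force: [0.5, 0.0, 0.1]
gripper_width: 0.801
0.013 0.171 [692. 421.] [321.  -7.]
0.013 0.13 [604. 361.] [321.  35.]
0.013 -0.13 [105. 183.] [322. 319.]
0.0177 0.171 [681. 417.] [321.  -2.]
0.0177 0.13 [593. 357.] [321.  40.]
0.0177 -0.13 [ 97. 180.] [322. 322.]
0.022 0.171 [672. 414.] [321.   2.]
0.022 0.13 [584. 354.] [321.  46.]
0.022 -0.13 [ 90. 178.] [322. 325.]
```

View pics/s6.png

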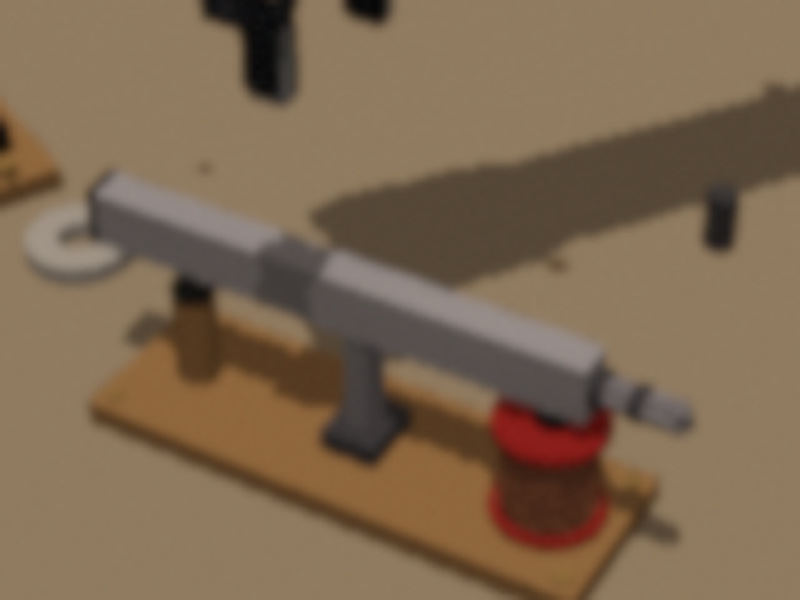

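View pics/w6.png

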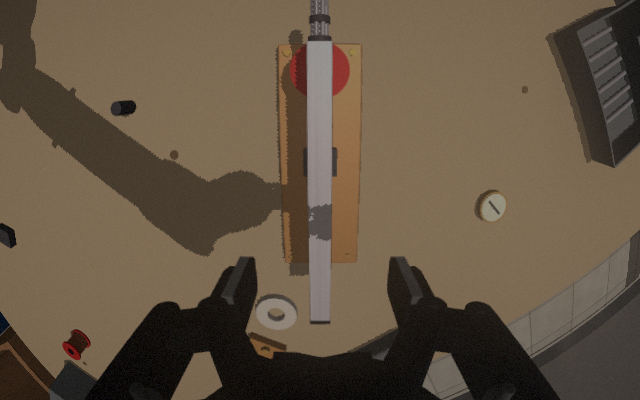

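```bash
python3 -m jog '[[0,0,0,0,0.8],[0,0,0,0,0.8],[0,0,0,0,0.8],[0,0,0,0,0.8],[0,0,0,0,0.8],[0,0,0,0,0.8],[0,0,0,0,0.8],[0,0,0,0,0.8],[0,0,0,0,0.8],[0,0,0,0,0.8]]'|head -1
python3 - <<'E'
from plan import *
a=bot.grab_frame('side')
for i in range(15): bot.grab_frame('scene')
b=bot.grab_frame('side')
cv2.imwrite('pics/s7.png',cv2.resize(b[170:290,250:410,::-1],None,fx=5,fy=5,interpolation=2))
o=cv2.resize(cv2.imread('pics/s6.png'),(160,120),interpolation=cv2.INTER_AREA)[20:,:].astype(float)
n=b[190:290,250:410,::-1].astype(float);print(abs(o-n).mean(),abs(o-n).max(),abs(a[190:290,250:410].astype(float)-n[:,:,::-1]).mean())
E
```

```text
clock: 13.42
0.6761041666666666 72.0 0.482875
```

View pics/s7.png

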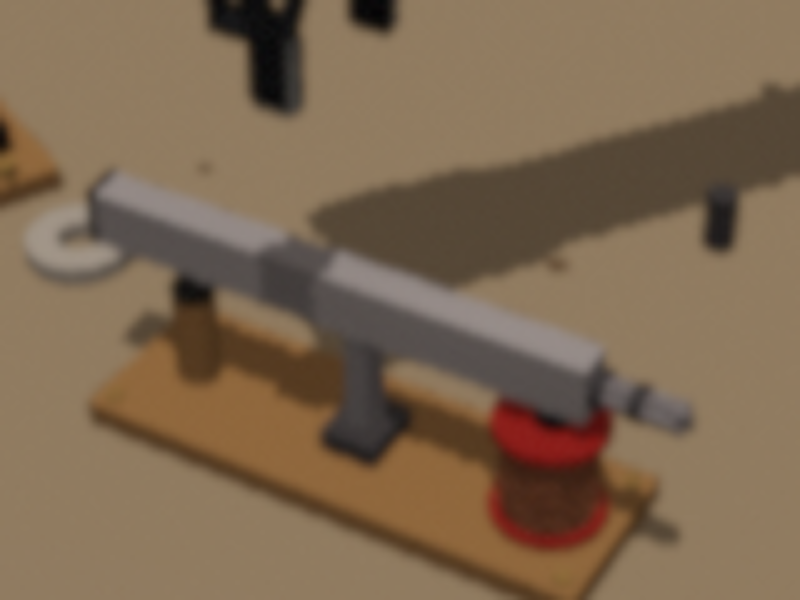

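The beam hasn't moved: the cap corner is still near (100,180) and the nail tip near (685,415), matching the picture taken just after release.

```bash
python3 -c "
from station import bot
print(bot.hand_in())"
```

```text
the job is handed in; nothing more can be done
None
```

The beam is balancing level on the prop by itself, right way up, in line with the baseboard and with its nail end on the coil's side. I handed the job in at about 14 s on the robot's clock.

- **Finding the balance point:** I gripped the beam near mid-length and lifted it. The wrist moment put the balance point about 18 mm towards the nail end from the grip. Three readings gave 21, 16 and 17 mm. I set that point over the prop, lowered until I felt contact, and let go.
- **Last checks:**
  - The side pictures just after release and about 2 s later show the beam unmoved. Its ends are within about 10 pixels of where a level beam should appear in the enlarged view; resting on the coil or post would shift them by about 25.
  - The gripper was about 120 mm above the beam, and the force readings were near zero once it let go.
- **Disagreements:** Two camera estimates of the prop's position differed by about 1.6 mm, which is within the margin. While lowering, I pressed on the prop with roughly 9 N, a little more than intended; this moved nothing that I could see.
- **Not checked:** I did not measure the contact forces on the prop, coil and post. I also did not measure the bystanders' positions again, but the arm never came near them.

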